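Hold the spring-return bleed valve open with its key

TASK

The air line has to be bled: take the red-handled key out of its black stand, put it into the slotted collar of the grey bleed valve, push it in against the spring until its steel flange sits down on the collar, then twist it clockwise (seen from above) a quarter turn to the stop. The valve springs shut when let go, so finish while still gripping the key, keeping it pressed fully in and turned to the stop. Leave the round tin, the tape roll and the dapping block where they are.

Things in the scene. Friction and masses are not known exactly. Their poses are not given: they have to be found in the camera images.
- valve_key: Loose valve key, 0.11 to 0.2 kg, upright in its stand. Origin: centre of its underside, z up its axis. Brass spigot 22 mm across, z 0 to 21 mm, foot chamfered 2 mm; two opposite lugs along the key's x at the foot, reaching 19 mm from the axis, 9 mm wide, z 0 to 8 mm. Steel flange 54 mm across, z 21 to 26 mm. A half turn about z makes no difference.
- key_grip (a point): Point on the key's axis inside its red grip bar, 39 mm above the key's underside; axes as the key's. The bar is 52 mm long along x (parallel to the lugs), 15 mm wide along y, from 13 mm below to 13 mm above this point, the flange right under it. Pinch it across its width, fingertips just above the flange; the twist needs a firm grip (about 60 N).
- key_stand: Black fixed stand: foot disc 84 mm across, 8 mm high, round cup 60 mm across, 34 mm high, 43 mm wide inside. Origin: centre of its underside. The key stands in it, flange on the rim, turned to any angle; lifting it straight up 30 mm frees it. Fixed piles of moulds, up to 160 mm high, stand on the surface between stand and valve: carry the key over them.
- valve_mouth (a point): Centre of the top of the valve's aluminium collar (66 mm across), 85 mm above the work surface; z up the valve's axis, x along the slots. Bore 26 mm, chamfered 2 mm; two opposite slots along x, 13 mm wide, reaching 21.5 mm from the axis; lip 8 mm thick. A half turn makes no difference. Red marks at +y and -y, a quarter turn from the slots.
- valve: The fixed bleed valve: base plate 110 x 92 x 10 mm, grey body 68 mm across. Origin: centre of its underside. The key, bar along the slots, drops in and meets a spring-loaded disc with its underside 13 mm below the collar top; its flange meets the collar at 21 mm below. The lugs clear the lip and can turn only once the disc is pushed down more than 3 mm.
- valve_plunger (a joint): How far the spring disc is pushed down: 0 at rest, 0.008 m when the key's flange sits on the collar (limit 0.009). Spring force 4 N at 0, 10.4 N at 0.008 m. It springs back when the push stops (to about 0.003 m while the key is turned under the lip).
- valve_rotor (a joint): Turn of the disc: 0 = valve shut, 1.35 rad = stop, valve open; grows clockwise seen from above. The key's lugs turn it through dogs with about 0.15 rad of play, so the key turns about 1.5 rad in all. Return spring 0.05 N m at 0, 0.13 N m at the stop.
- blade_tin: Bystander: loose round grey-white tin, 68 mm across, 13 mm high, lying flat. Origin at the centre of its underside.
- tape_roll: Bystander: loose tan tape roll, 72 mm across, 18 mm high, lying flat. Origin at the centre of its underside.
- dapping_block: Bystander: loose yellowish dapping cube of 42 mm. Origin at the centre of its underside.
There are look-alikes about, which are no part of the job. Of the things that look like the valve_key, the largest one is meant.

How it is judged (in metres and radians):
On the way, in this order (a step that is already met when the one before it is completed fails the run):
1. the key is lifted out of its stand and carried clear of it (distance between valve_key and key_stand above 0.1 m), for 0.1 s.
2. the key is in the collar and pushed down at least 4 mm against the spring, not yet turned (value of joint valve_plunger above 0.004 m and value of joint valve_rotor below 0.5 rad and horizontal distance between valve_key and valve_mouth below 0.005 m and z of valve_key in the frame of valve_mouth below -0.015 m), for 0.05 s.
At the end, for the whole second after the job is handed in: The key is upright in the collar (axis within 5 mm, tilt under 0.15 rad), its flange within about 3 to 4 mm of the collar with the spring disc pushed down more than 5 mm (of 8), the disc turned more than 1.15 rad (of 1.35), the key at rest and still gripped by the fingers (value of joint valve_plunger above 0.005 m and value of joint valve_rotor above 1.15 rad and horizontal distance between valve_key and valve_mouth below 0.005 m and z of valve_key in the frame of valve_mouth below -0.017 m and angle between valve_key's own z axis and vertical below 0.15 rad and contact force between the fingers and valve_key above 3 N and linear speed of valve_key below 0.02 m/s); the arm keeps its last pose, push and grip.
It fails at once if a bystander (tin, tape roll, dapping block) is moved more than 20 mm (distance of any of blade_tin, tape_roll, dapping_block from where it was at the start of the episode above 0.02 m).
It also fails if it takes over 48 s, if anything falls off the work surface, if the arm or the gripper's body presses on something with over 40 N, if the wrist force passes 120 N, or if a joint passes its speed limit or range.

ROBOT

A 6-joint arm with a two-finger parallel gripper is mounted at the origin on a cart in front of the work surface, level with it; the furniture and walls round the work are solid. World frame = base frame: x ahead of the robot, y to its left, z up, the work surface at z = 0. Lengths are in mm, angles in rad, forces in N, time in s.
With the tool pointing down it reaches from about 350 to 875 mm from the base axis. Payload 4.2 kg.
Tool frame: the origin (TCP) lies at the very end of the fingers, on their centre line; the grasp point (between the pads) lies arm.grip_depth behind it (arm.grip_depth is the distance from the TCP to the grasp point, in mm); x points along the fingers, y is the direction in which the jaws open and shut, and the axes are right-handed (so a half turn about x gives the same grasp; the last joint's range is limited). The gripper opens to 85 mm and grips with 20 to 120 N. Pads are 22 mm wide; open, the fingers measure 114 mm over their backs; the gripper's body (76 mm by 85 mm) begins 54 mm behind the grasp point. The pads swing forward as they close: fully open they stand 13 mm farther back than shut.
Start: joints at [1.561, 0.385, 0.008, 0, -1.194, -0.259], TCP at [165.952, 602.544, 231.312] pointing down, gripper open.
Joint ranges: [-3.14, 3.14], [-1.21, 2.06], [-1.07, 1.41], [-3.16, 2.05], [-2.99, -0.16], [-3.1, 3.1]. Speed limits (rad/s): [2.79, 2.79, 3.14, 3.14, 3.14, 3.14].

INTERFACE

Orientations are given as a unit quaternion [x, y, z, w].
In Python, from bench import arm, get_image, models gives the robot as it stands.
- The arm moves only by the tool arm_command, never from a script. Its argument "rows" is a list of rows, each an object of numbers: "dx", "dy", "dz": the shift along the tool's x, y, z in m; "wx", "wy", "wz": the turn, a rotation vector about the tool's x, y, z in degrees; "gripper": the closure, from -1 (fully open) to 1 (shut). A call has exactly 8 rows; each row is the pose to reach, as a shift and turn from the pose measured when the call began, along the tool's axes at that moment; what a row does not reach only later rows make up. A row lasts 1/10 s, in which the tool goes at most 50 mm and 8.59 degrees, less where a joint would pass 70% of its speed; a pose out of reach is approached as far as the arm can. A call with a gripper value outside its range is refused whole. The fingers move at their own pace and stop on an object; the grip force is fixed at half the most. Time passes only in rows, so rows that repeat a pose let the fingers close, or fill a call up. It gives the time, the measured TCP pose, the force and the opening at its end, in the units of the state.
- arm.read_state(): the state, without advancing time (a new reading comes with each control period).
- get_image(name): name is "scene" or "side" or "wrist"; returns a dict with "img" (384x512x3 uint8, red, green, blue), "K" (3x3 intrinsics, pixels), "rvec" (rotation vector, rad) and "tvec" (3), from world to camera coordinates, as OpenCV has them; the wrist camera has in their place "T_tool_cam" (4x4, takes a point from camera to tool coordinates, whose origin is the TCP and whose axes are the tool frame's). Camera axes: x right, y down, z forward; pixel columns grow to the right and rows downward; lengths in mm; the calibration is good to about 2 mm. A picture is of the moment at which its call begins: read the wrist's pose just before it. There is no depth.
- arm.job_done(): hands the job in, once; it reports no verdict.
Trained networks look in the newest picture that a camera, given by its name, has taken for a name from the list of things; names that differ only in an ending like _2 or _b are one class to them, and where a whole thing is asked for, a point or a joint stands for the part that bears it (a point fixed in the world has none). Each returns a list of dicts, best first, with "conf" (0 to 1); they miss things now and then, are a little off and sometimes report something else, mostly with a low value. They report only what shows in the picture. A call takes as long as a camera call. They do not tell look-alikes from the thing itself.
- models.cut_out(camera, query): "mask" (384x512 bool, what is visible of it) and "extent" ([left, top, right, bottom] in pixels, round what is visible of it).
The state is a dict: "clock": time; "joints": joint angles; "joint_vel": joint speeds; "joint_efforts": joint torques, N m; "position": TCP position; "ee_rot": TCP orientation; "contact_force": force on the tool from outside, world axes, zero at the start; "wrist_torque": the same for the moment, N m; "gripper_width": finger opening in mm.
Only numpy, scipy, OpenCV 4.12 (cv2) and the standard library are available. Lean on these libraries where they do the work, as an engineer would, in place of code of your own. Each camera call takes 0.05 s, during which the arm holds its last target.

## Working session

There is one attempt and no reset: what is moved stays moved. The work goes in short steps, Python scripts to look and compute and a tool call to move; the robot and the scene stay as the last step left them, time stands still between calls to the robot, and variables do not carry over. Pictures are saved under pics/ and viewed, and the job is handed in when it is done.

Besides the shell and the picture viewer there is one more tool, called after "Request:" as a command line: name --argument value ..., lists and objects as JSON in quotes. arm_command: Moves the arm, as the interface text tells. Its arguments: {"type":"object","properties":{"rows":{"type":"array"}},"required":["rows"]}

```bash
mkdir -p pics; ls; python3 - <<'E'
from bench import arm,get_image,models
import cv2
s=arm.read_state();print(s, arm.grip_depth)
for n in("scene","side","wrist"):
    d=get_image(n);cv2.imwrite(f"pics/{n}0.png",d["img"][:,:,::-1])
    print(n,d["K"].tolist(),d.get("T_tool_cam"),d.get("rvec"),d.get("tvec"))
    for q in("valve_key","key_stand","valve","blade_tin","tape_roll","dapping_block"):
        print(n,q,[(round(r["conf"],2),r["extent"]) for r in models.cut_out(n,q)])
E
```

```text
pics
{'clock': 0.0, 'joints': array([ 1.56058704e+00,  3.85561637e-01,  6.59084342e-03, -5.09321325e-04,
       -1.19398775e+00, -2.58568438e-01]), 'joint_vel': array([ 4.10324729e-05,  9.42964993e-04, -6.15177196e-04, -1.62163692e-04,
        9.09243507e-04,  2.97306187e-04]), 'joint_efforts': array([ 2.11373972e-04, -3.92287660e+01,  1.88396770e+01,  4.18592423e+00,
       -4.58639493e-03,  4.32819945e-06]), 'position': array([165.81335045, 601.98370307, 230.20329364]), 'ee_rot': array([-0.70065036,  0.09558658,  0.70079314,  0.09402798]), 'contact_force': array([ 0.16855689,  0.84121601, -0.01266931]), 'wrist_torque': array([-0.01208826, -0.0025245 ,  0.00337037]), 'gripper_width': 85.46980691046038} 18.700000000000003
scene [[348.6817650697466, 0.0, 256.49427268110213], [0.0, 348.6817650697466, 188.47284951133034], [0.0, 0.0, 1.0]] None [ 1.3727045  -2.29055566  0.82307259] [291.20239106 419.36176476 619.02059341]
scene valve_key [(0.58, [324.4, 210.7, 347.9, 222.9]), (0.56, [315.3, 183.8, 328.7, 199.8]), (0.49, [348.4, 159.7, 371.4, 182.6])]
scene key_stand [(0.68, [340.9, 171.8
[... 721 characters left out ...]
in [(0.87, [187.2, 195.9, 211.1, 219.4]), (0.71, [220.0, 133.4, 257.7, 163.6])]
side tape_roll [(0.81, [302.0, 233.0, 332.1, 258.8])]
side dapping_block [(0.6, [274.3, 154.6, 289.9, 177.0])]
wrist [[322.93082210963695, 0.0, 253.55052587388755], [0.0, 322.93082210963695, 191.6979573265685], [0.0, 0.0, 1.0]] [[ 7.29554275e-04 -2.60214567e-01  9.65550541e-01 -1.42522115e+02]
 [ 9.99998740e-01 -1.17120875e-03 -1.07122195e-03 -7.39132654e-01]
 [ 1.40960880e-03  9.65550106e-01  2.60213385e-01 -6.50599215e+01]
 [ 0.00000000e+00  0.00000000e+00  0.00000000e+00  1.00000000e+00]] None None
wrist valve_key []
wrist key_stand []
wrist valve []
wrist blade_tin []
wrist tape_roll []
wrist dapping_block []
```

View pics/scene0.png

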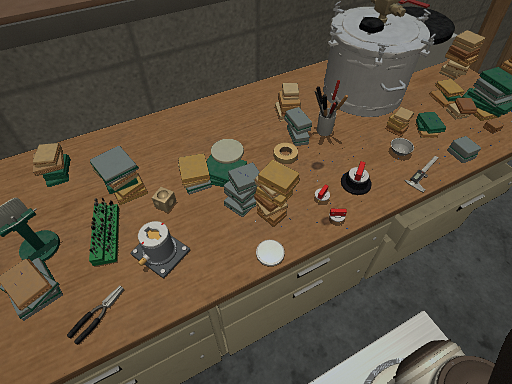

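View pics/side0.png

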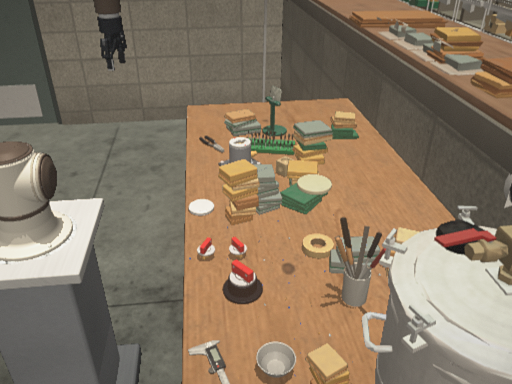

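View pics/wrist0.png

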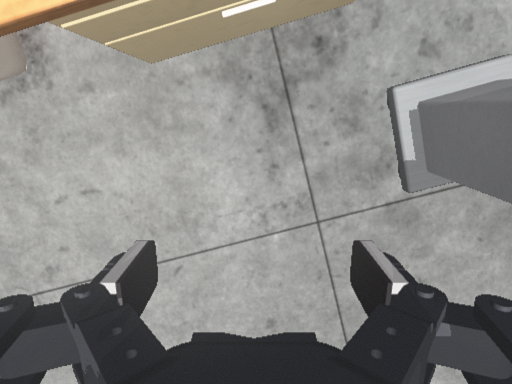

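Scene picture: red-handled keys at (359,172) in the black stand (the largest), (322,194) and (338,214) loose look-alikes on the table. The valve is at (157,245), the stacks lie between at (240,188)/(275,190), the tin at (270,252), tape at (286,153), block at (164,199). Next: triangulate, with close crops.

```bash
cat > h.py <<'E'
import numpy as np,cv2
from scipy.spatial.transform import Rotation as R
from bench import arm,get_image,models
def cam(n):
    s=arm.read_state(); d=get_image(n); K=np.array(d["K"])
    if n=="wrist":
        T=np.eye(4);T[:3,:3]=R.from_quat(s["ee_rot"]).as_matrix();T[:3,3]=s["position"]
        C=T@np.array(d["T_tool_cam"]); E=np.linalg.inv(C)
    else:
        E=np.eye(4);E[:3,:3]=cv2.Rodrigues(np.array(d["rvec"]))[0];E[:3,3]=np.array(d["tvec"]).ravel()
    return d["img"],K,E
def proj(K,E,p):
    c=E[:3,:3]@np.array(p,float)+E[:3,3]; return (K@c)[:2]/c[2]
def ray(K,E,uv):
    d=E[:3,:3].T@np.linalg.inv(K)@np.array([uv[0],uv[1],1.]);o=-E[:3,:3].T@E[:3,3];return o,d/np.linalg.norm(d)
def atz(K,E,uv,z):
    o,d=ray(K,E,uv);return o+d*(z-o[2])/d[2]
def tri(*obs):
    A=np.zeros((3,3));b=np.zeros(3);rs=[ray(*o) for o in obs]
    for o,d in rs:
        P=np.eye(3)-np.outer(d,d);A+=P;b+=P@o
    p=np.linalg.solve(A,b);return p,[np.linalg.norm((np.eye(3)-np.outer(d,d))@(p-o)) for o,d in rs]
def cen(m):
    v,u=np.nonzero(m);return u.mean(),v.mean()
E
python3 - <<'E'
from h import *
a=cam("scene");b=cam("side")
def red(img,box):
    x0,y0,x1,y1=box;s=img[y0:y1,x0:x1].astype(int)
    m=(s[...,0]>120)&(s[...,1]<80)&(s[...,2]<80);u,v=cen(m);return u+x0,v+y0,m.sum()
ra=red(a[0],(340,155,375,190));rb=red(b[0],(222,255,262,290));print(ra,rb)
print("key red",tri((a[1],a[2],ra[:2]),(b[1],b[2],rb[:2])))
for q in("key_stand","valve"):
    ms=[]
    for n,c in(("scene",a),("side",b)):
        r=models.cut_out(n,q)[0];u=cen(r["mask"]);ms.append((c[1],c[2],u));print(q,n,u)
    print(tri(*ms), [atz(*m,40)for m in ms])
for nm,ua,ub in(("tin",(269.5,251),(200,207.5)),("tape",(285,154.5),(318,246)),("block",(163,199),(282,166)),("k2",(322,192),(237,247)),("k3",(338,215),(206,248))):
    print(nm,tri((a[1],a[2],ua),(b[1],b[2],ub)))
cv2.imwrite("pics/c1.png",np.hstack([cv2.resize(a[0][150:230,300:390],None,fx=4,fy=4,interpolation=2),cv2.resize(a[0][215:295,115:205],None,fx=4,fy=4,interpolation=2)])[:,:,::-1])
cv2.imwrite("pics/c2.png",np.hstack([cv2.resize(b[0][230:310,180:270],None,fx=4,fy=4,interpolation=2),cv2.resize(b[0][120:200,195:285],None,fx=4,fy=4,interpolation=2)])[:,:,::-1])
E
```

```text
(np.float64(360.45714285714286), np.float64(167.9), np.int64(70)) (np.float64(242.46703296703296), np.float64(272.41208791208794), np.int64(182))
key red (array([ 505.08189901, -259.91045205,   53.4945103 ]), [np.float64(3.0623449692076656), np.float64(3.0623449692077243)])
key_stand scene (np.float64(354.5826771653543), np.float64(185.19160104986878))
key_stand side (np.float64(242.74051593323216), np.float64(292.1411229135053))
(array([ 502.81638146, -252.8226257 ,   -9.00548293]), [np.float64(0.0008638197469460484), np.float64(0.0008638197468851261)]) [array([ 475.07739728, -217.43834707,   40.        ]), array([ 498.37057899, -303.59266152,   40.        ])]
valve scene (np.float64(158.48443083205717), np.float64(248.1531393568147))
valve side (np.float64(239.64338781575037), np.float64(151.37295690936108))
(array([543.64078033, 299.26306192,  42.94351975]), [np.float64(7.6878786498721645), np.float64(7.687878649872198)]) [array([536.55504321, 297.75996878,  40.        ]), array([551.19072673, 315.12815066,  40.        ])]
tin (array([423.34033887,  65.79021217,   4.5246078 ]), [np.float64(3.543734605321385), np.float64(3.5437346053213536)])
tape (array([ 691.41032501, -135.89477431,    3.17525351]), [np.float64(1.4195542236105936), np.float64(1.4195542236107856)])
block (array([676.81293609, 240.93428628,  22.681326  ]), [np.float64(4.921541175158791), np.float64(4.92154117515896)])
k2 (array([ 503.85066598, -138.48298681,   22.8985417 ]), [np.float64(2.5544149552545328), np.float64(2.554414955254482)])
k3 (array([ 429.49692015, -132.69078179,   19.86320597]), [np.float64(1.7048575878731727), np.float64(1.7048575878730114)])
```

View pics/c1.png

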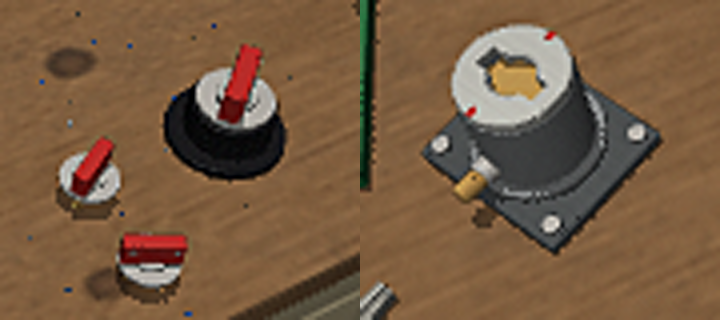

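View pics/c2.png

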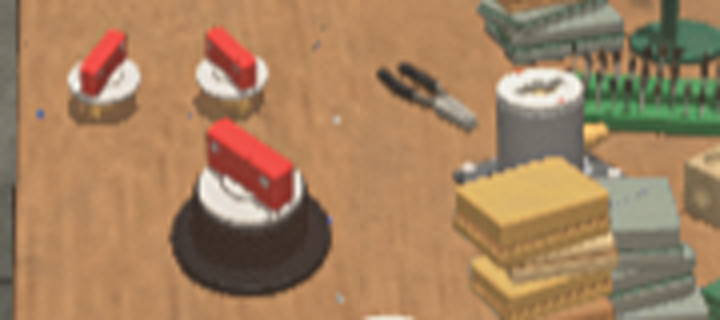

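Crops: the key in the black stand, bar pointing up-right in the scene view, clearly larger than the two on bare wood. The valve shows its slotted collar, with red marks at upper right and lower left.

```bash
cat >> h.py <<'E'
def axes():
    s=arm.read_state();return np.array(s["position"]),R.from_quat(s["ee_rot"]).as_matrix(),s
def Rdown(yaw):  # tool x down, tool y at angle yaw (deg) in world
    y=np.array([np.cos(np.radians(yaw)),np.sin(np.radians(yaw)),0]);x=np.array([0,0,-1.]);return np.c_[x,y,np.cross(x,y)]
def plan(p,yaw):
    P,M,s=axes()
    d=M.T@(np.array(p,float)-P)/1000
    w=R.from_matrix(M.T@Rdown(yaw)).as_rotvec(degrees=True)
    print("plan",p,yaw,"d",d.round(4),"w",w.round(2))
def where():
    P,M,s=axes();print("t",round(s["clock"],2),"TCP",P.round(1),"yaw_y",round(np.degrees(np.arctan2(M[1,1],M[0,1])),2),"xdown",M[:,0].round(4),"q",np.round(s["joints"],3),"F",s["contact_force"].round(1),"w",round(s["gripper_width"],1))
E
python3 - <<'E'
from h import *
where();plan((540,290,240),11.8-0)
P,M,s=axes();print(M.round(3))
a=cam("scene");b=cam("side")
print("stand",tri((a[1],a[2],(12,205)),(b[1],b[2],(275,90))), tri((a[1],a[2],(40,245)),(b[1],b[2],(271,130))))
for nm,ua,ub in (("stackY",(280,168),(238,163)),("stackG",(240,170),(265,167)),):
  print(nm,tri((a[1],a[2],ua),(b[1],b[2],ub)))
E
```

```text
t 1.35 TCP [165.9 602.5 231.3] yaw_y -105.4 xdown [-0.  0. -1.] q [ 1.561  0.385  0.008 -0.    -1.194 -0.259] F [-0.6 -1.2  0.7] w 85.5
plan (540, 290, 240) 11.8 d [-0.0087  0.202  -0.4436] w [-117.2   -0.     0. ]
[[-0.    -0.266 -0.964]
 [ 0.    -0.964  0.266]
 [-1.    -0.     0.   ]]
stand (array([697.244999  , 532.50954461, 160.88035253]), [np.float64(1.6414452450938932), np.float64(1.64144524509424)]) (array([690.76151909, 543.75602933,  10.6438429 ]), [np.float64(5.582588420657629), np.float64(5.5825884206579275)])
stackY (array([519.57771547,  -7.9401642 , 169.43013768]), [np.float64(0.956136034188835), np.float64(0.9561360341888024)])
stackG (array([594.95028943,  55.64043898, 121.03719502]), [np.float64(2.423402585637231), np.float64(2.4234025856372785)])
```

Request:
arm_command --rows '[{"dx": -0.009, "dy": 0.202, "dz": -0.444, "gripper": -1}, {"dx": -0.009, "dy": 0.202, "dz": -0.444, "gripper": -1}, {"dx": -0.009, "dy": 0.202, "dz": -0.444, "gripper": -1}, {"dx": -0.009, "dy": 0.202, "dz": -0.444, "gripper": -1}, {"dx": -0.009, "dy": 0.202, "dz": -0.444, "gripper": -1}, {"dx": -0.009, "dy": 0.202, "dz": -0.444, "gripper": -1}, {"dx": -0.009, "dy": 0.202, "dz": -0.444, "gripper": -1}, {"dx": -0.009, "dy": 0.202, "dz": -0.444, "gripper": -1}]'

```text
validation failed for argument at $.ro...
```

```bash
python3 - <<'E'
from h import *
where();plan((540,290,240),-105.4)
c=cam("wrist");cv2.imwrite("pics/w1.png",c[0][:,:,::-1])
print([ (r["conf"],r["extent"]) for r in models.cut_out("wrist","valve")])
E
```

```text
t 1.45 TCP [166.  602.5 231.3] yaw_y -105.4 xdown [ 0.  0. -1.] q [ 1.561  0.385  0.008  0.    -1.194 -0.259] F [ 0.4 -0.1 -0.4] w 85.4
plan (540, 290, 240) -105.4 d [-0.0087  0.202  -0.4436] w [ 0. -0.  0.]
[]
```

View pics/w1.png

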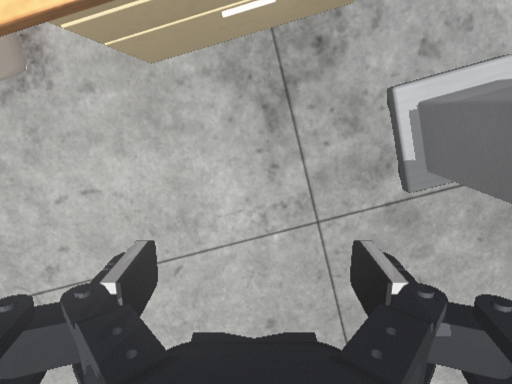

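The call was refused (same view of the floor as before); probably all seven keys are needed.

Request:
arm_command --rows '[{"dx": -0.009, "dy": 0.202, "dz": -0.444, "wx": 0, "wy": 0, "wz": 0, "gripper": -1}, {"dx": -0.009, "dy": 0.202, "dz": -0.444, "wx": 0, "wy": 0, "wz": 0, "gripper": -1}, {"dx": -0.009, "dy": 0.202, "dz": -0.444, "wx": 0, "wy": 0, "wz": 0, "gripper": -1}, {"dx": -0.009, "dy": 0.202, "dz": -0.444, "wx": 0, "wy": 0, "wz": 0, "gripper": -1}, {"dx": -0.009, "dy": 0.202, "dz": -0.444, "wx": 0, "wy": 0, "wz": 0, "gripper": -1}, {"dx": -0.009, "dy": 0.202, "dz": -0.444, "wx": 0, "wy": 0, "wz": 0, "gripper": -1}, {"dx": -0.009, "dy": 0.202, "dz": -0.444, "wx": 0, "wy": 0, "wz": 0, "gripper": -1}, {"dx": -0.009, "dy": 0.202, "dz": -0.444, "wx": 0, "wy": 0, "wz": 0, "gripper": -1}]'

```text
clock: 2.35
position: [474.3, 344.7, 239.1]
ee_rot: [0.701, -0.094, -0.701, -0.095]
contact_force: [0.6, 0.5, -0.3]
gripper_width: 85.3
```

```bash
python3 - <<'E'
from h import *
where();plan((540,290,240),-105.4)
c=cam("wrist");cv2.imwrite("pics/w2.png",c[0][:,:,::-1])
print([ (r["conf"],r["extent"]) for r in models.cut_out("wrist","valve")])
E
```

```text
t 2.35 TCP [474.3 344.7 239.1] yaw_y -105.38 xdown [ 6.e-04  6.e-04 -1.e+00] q [ 0.905  0.313 -0.079  0.    -1.178  0.398] F [ 0.6  0.5 -0.3] w 85.3
plan (540, 290, 240) -105.4 d [-0.0009  0.0353 -0.0779] w [ 0.02 -0.02  0.04]
[(0.62, [212.8, 17.6, 342.2, 151.8])]
```

View pics/w2.png

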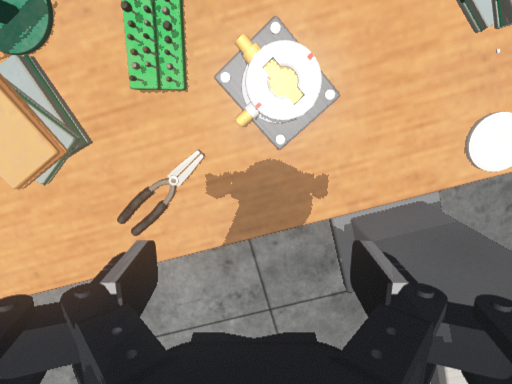

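Wrist view: collar at about (284,79), red marks at (310,57) and (257,106), slots between upper-left and lower-right; the tin is at (495,140). Now right over it.

Request:
arm_command --rows '[{"dx": -0.001, "dy": 0.035, "dz": -0.078, "wx": 0, "wy": 0, "wz": 0, "gripper": -1}, {"dx": -0.001, "dy": 0.035, "dz": -0.078, "wx": 0, "wy": 0, "wz": 0, "gripper": -1}, {"dx": -0.001, "dy": 0.035, "dz": -0.078, "wx": 0, "wy": 0, "wz": 0, "gripper": -1}, {"dx": -0.001, "dy": 0.035, "dz": -0.078, "wx": 0, "wy": 0, "wz": 0, "gripper": -1}, {"dx": -0.001, "dy": 0.035, "dz": -0.078, "wx": 0, "wy": 0, "wz": 0, "gripper": -1}, {"dx": -0.001, "dy": 0.035, "dz": -0.078, "wx": 0, "wy": 0, "wz": 0, "gripper": -1}, {"dx": -0.001, "dy": 0.035, "dz": -0.078, "wx": 0, "wy": 0, "wz": 0, "gripper": -1}, {"dx": -0.001, "dy": 0.035, "dz": -0.078, "wx": 0, "wy": 0, "wz": 0, "gripper": -1}]'

```text
clock: 3.25
position: [541.5, 288.2, 239.9]
ee_rot: [0.701, -0.097, -0.7, -0.097]
contact_force: [-0.4, 0.6, -0.0]
gripper_width: 85.4
```

```bash
python3 - <<'E'
from h import *
where()
c=cam("wrist");cv2.imwrite("pics/w3.png",c[0][:,:,::-1]);np.savez("w3.npz",img=c[0],K=c[1],E=c[2])
print([ (r["conf"],r["extent"]) for r in models.cut_out("wrist","valve")])
E
```

```text
t 3.25 TCP [541.5 288.2 239.9] yaw_y -105.72 xdown [ 7.e-04 -4.e-04 -1.e+00] q [ 7.530e-01  3.590e-01 -9.000e-03  1.000e-03 -1.202e+00  5.430e-01] F [-0.4  0.6 -0. ] w 85.4
[(0.72, [181.6, 98.1, 305.6, 218.0])]
```

View pics/w3.png

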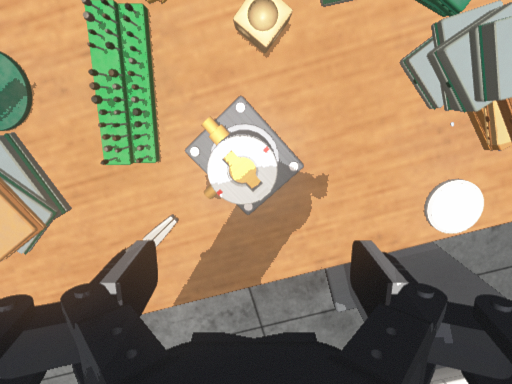

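Collar now at about (243,170), red marks (266,150)/(219,191). Fit the collar from both views.

```bash
cat > v.py <<'E'
from h import *
from scipy.optimize import least_squares
def mk(pos,yaw,xd,T):
    x=np.array(xd)/np.linalg.norm(xd);y=np.array([np.cos(np.radians(yaw)),np.sin(np.radians(yaw)),0]);y-=x*(x@y);y/=np.linalg.norm(y)
    M=np.eye(4);M[:3,:3]=np.c_[x,y,np.cross(x,y)];M[:3,3]=pos;return np.linalg.inv(M@T)
def collar(img,c0,r,name):
    hsv=cv2.cvtColor(img,cv2.COLOR_RGB2HSV).astype(int)
    m=((hsv[...,1]<60)&(hsv[...,2]>165)).astype(np.uint8)
    yy,xx=np.mgrid[:384,:512];m[np.hypot(xx-c0[0],yy-c0[1])>r]=0
    m=cv2.morphologyEx(m,cv2.MORPH_OPEN,np.ones((3,3)))
    cs,_=cv2.findContours(m,cv2.RETR_EXTERNAL,cv2.CHAIN_APPROX_NONE);k=max(cs,key=cv2.contourArea)
    h=cv2.convexHull(k);e=cv2.fitEllipse(h);print(name,"ell",e)
    im=img.astype(int);red=(im[...,0]>im[...,1]+80)&(im[...,0]>im[...,2]+80)&(np.abs(im[...,1]-im[...,2])<30)&(np.hypot(xx-c0[0],yy-c0[1])<r)
    n,l,st,ce=cv2.connectedComponentsWithStats(red.astype(np.uint8));print([(s[4],q.round(1)) for s,q in zip(st[1:],ce[1:])])
    o=img.copy();cv2.ellipse(o,e,(0,255,0),1);cv2.imwrite(f"pics/{name}.png",cv2.resize(o[int(c0[1])-60:int(c0[1])+60,int(c0[0])-60:int(c0[0])+60],None,fx=5,fy=5,interpolation=0)[:,:,::-1])
    return h[:,0].astype(float),e
E
cat > v1.py <<'E'
from v import *
z=np.load("w3.npz");K=z["K"];T=np.array(get_image("wrist")["T_tool_cam"])
E3=z["E"];E2=mk((474.3,344.7,239.1),-105.38,(6e-4,6e-4,-1),T)
print(np.abs(mk((541.5,288.2,239.9),-105.72,(7e-4,-4e-4,-1),T)-E3).max())
i2=cv2.imread("pics/w2.png")[:,:,::-1].copy()
h2,e2=collar(i2,(284,79),46,"e2");h3,e3=collar(z["img"],(243,170),43,"e3")
print("tri",tri((K,E2,e2[0]),(K,E3,e3[0])))
def res(p,obs):
    out=[]
    for E,e in obs:
        a=np.linspace(0,2*np.pi,40);uv=np.array([proj(K,E,(p[0]+33*np.cos(t),p[1]+33*np.sin(t),p[2])) for t in a])
        f=cv2.fitEllipse(uv.astype(np.float32));out+=[f[0][0]-e[0][0],f[0][1]-e[0][1]]+[.5*(f[1][i]-e[1][i]) for i in(0,1)]
    return out
for o in ([(E2,e2),(E3,e3)],[(E3,e3)],[(E2,e2)]):
    r=least_squares(res,[541,299,85],args=(o,),diff_step=1e-4);print(r.x.round(2),np.round(r.fun,2))
E
python3 v1.py
```

```text
0.020523242988190304
e2 ell ((282.5042724609375, 80.39250183105469), (86.45425415039062, 93.04904174804688), 134.51699829101562)
[(np.int32(20), array([310.1,  55.6])), (np.int32(15), array([257.9, 104.8]))]
e3 ell ((243.2241668701172, 167.11428833007812), (78.37935638427734, 81.43299102783203), 100.91337585449219)
[(np.int32(17), array([266., 149.])), (np.int32(17), array([219., 192.]))]
tri (array([550.77181772, 297.28293053,  71.92516238]), [np.float64(0.1946538629784319), np.float64(0.19465386297842485)])
[551.4  298.08 101.22] [ 2.16 -4.38 -3.11 -3.86 -2.31  4.53 -2.75 -3.49]
[558.21 293.29 121.79] [-0.01  0.01  0.42 -0.41]
[547.46 302.93 124.38] [ 0.   -0.01  0.36 -0.34]
```

View pics/e3.png

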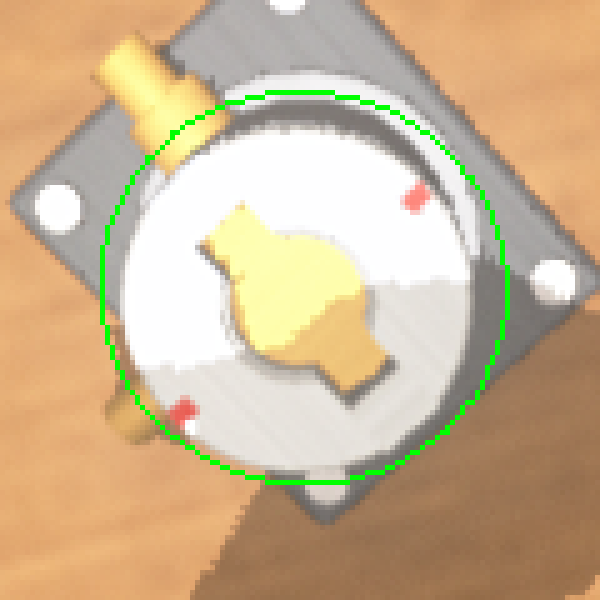

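View pics/e2.png

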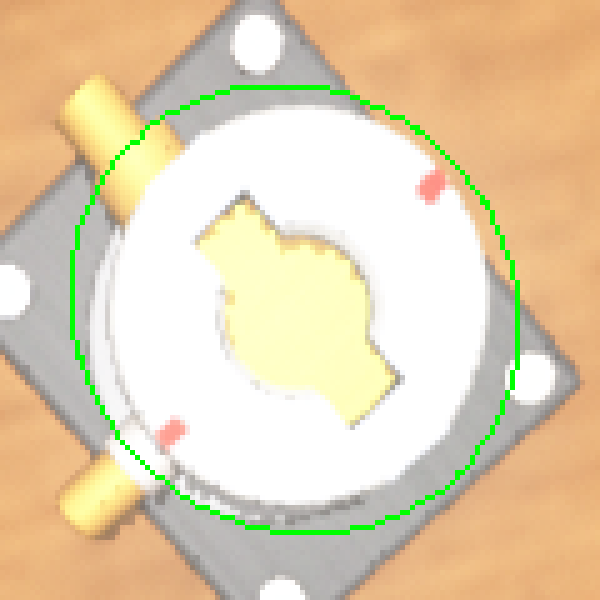

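```bash
cat > v2.py <<'E'
from v import *
z=np.load("w3.npz");K=z["K"];T=np.array(get_image("wrist")["T_tool_cam"])
E3=z["E"];E2=mk((474.3,344.7,239.1),-105.38,(6e-4,6e-4,-1),T)
c3=lambda u,v:(183+u/5-.4,110+v/5-.4);c2=lambda u,v:(224+u/5-.4,19+v/5-.4)
for n,a,b in(("collar",(300.5,304.5),(297,299)),("mark1",(431,186),(415,195)),("mark2",(172,433),(183,412)),("slotUL",(220,218),(222,228)),("slotLR",(375,403),(371,382))):
    p,r=tri((K,E2,c2(*a)),(K,E3,c3(*b)));print(n,p.round(1),np.round(r,2),"at85:",atz(K,E2,c2(*a),85).round(1),atz(K,E3,c3(*b),85).round(1))
f=lambda E,c,a,b:(lambda d:np.degrees(np.arctan2(d[1],d[0])))(atz(K,E,c(*a),85)-atz(K,E,c(*b),85))
print("mark dir",f(E2,c2,(431,186),(172,433)),f(E3,c3,(415,195),(183,412)))
print("slot dir",f(E2,c2,(220,218),(375,403)),f(E3,c3,(222,228),(371,382)))
# fixed-cams check
E
python3 v2.py
```

```text
collar [550.9 297.6  84.5] [0.2 0.2] at85: [550.8 297.5  85. ] [551.1 297.8  85. ]
mark1 [563.6 271.3  83.7] [0.15 0.15] at85: [563.4 271.4  85. ] [563.9 271.4  85. ]
mark2 [535.9 324.8  84.9] [0.08 0.08] at85: [535.9 324.8  85. ] [536.  324.9  85. ]
slotUL [567.9 307.4  85.7] [0.14 0.14] at85: [568.1 307.4  85. ] [567.7 307.4  85. ]
slotLR [531.3 288.7  83. ] [0.17 0.17] at85: [531.3 288.9  85. ] [531.9 288.7  85. ]
mark dir -62.71474297702957 -62.466367975553794
slot dir 26.761850950576758 27.471546672990826
```

Valve mouth measured at about (550.3, 298, 84.5), slots at 27.3°, and the views agree. Now over the stacks (170 mm high) to the key.

```bash
python3 - <<'E'
from h import *
where();plan((500,-255,240),-105.7)
E
```

```text
t 3.45 TCP [541.9 287.7 239.8] yaw_y -105.78 xdown [ 7.e-04 -6.e-04 -1.e+00] q [ 7.520e-01  3.600e-01 -9.000e-03  1.000e-03 -1.202e+00  5.430e-01] F [-0.2 -0.1 -0.3] w 85.4
plan (500, -255, 240) -105.7 d [ 1.000e-04  5.337e-01 -1.072e-01] w [-0.08 -0.05 -0.02]
```

Request:
arm_command --rows '[{"dx": -0.005, "dy": 0.534, "dz": -0.107, "wx": 0, "wy": 0, "wz": 0, "gripper": -1}, {"dx": -0.005, "dy": 0.534, "dz": -0.107, "wx": 0, "wy": 0, "wz": 0, "gripper": -1}, {"dx": -0.005, "dy": 0.534, "dz": -0.107, "wx": 0, "wy": 0, "wz": 0, "gripper": -1}, {"dx": -0.005, "dy": 0.534, "dz": -0.107, "wx": 0, "wy": 0, "wz": 0, "gripper": -1}, {"dx": -0.005, "dy": 0.534, "dz": -0.107, "wx": 0, "wy": 0, "wz": 0, "gripper": -1}, {"dx": -0.005, "dy": 0.534, "dz": -0.107, "wx": 0, "wy": 0, "wz": 0, "gripper": -1}, {"dx": -0.005, "dy": 0.534, "dz": -0.107, "wx": 0, "wy": 0, "wz": 0, "gripper": -1}, {"dx": -0.005, "dy": 0.534, "dz": -0.107, "wx": 0, "wy": 0, "wz": 0, "gripper": -1}]'

```text
clock: 4.25
position: [510.4, -113.1, 244.2]
ee_rot: [0.701, -0.097, -0.7, -0.097]
contact_force: [0.8, -0.1, 0.2]
gripper_width: 85.5
```

```bash
python3 - <<'E'
from h import *
where();plan((495,-255,230),-105.7)
E
```

```text
t 4.25 TCP [ 510.4 -113.1  244.2] yaw_y -105.75 xdown [ 1.6e-03 -6.0e-04 -1.0e+00] q [ 9.300e-02  2.000e-01 -2.210e-01  1.000e-03 -1.148e+00  1.203e+00] F [ 0.8 -0.1  0.2] w 85.5
plan (495, -255, 230) -105.7 d [ 0.0142  0.1407 -0.0236] w [-0.05 -0.1  -0.01]
```

Request:
arm_command --rows '[{"dx": 0.014, "dy": 0.141, "dz": -0.024, "wx": 0, "wy": 0, "wz": 0, "gripper": -1}, {"dx": 0.014, "dy": 0.141, "dz": -0.024, "wx": 0, "wy": 0, "wz": 0, "gripper": -1}, {"dx": 0.014, "dy": 0.141, "dz": -0.024, "wx": 0, "wy": 0, "wz": 0, "gripper": -1}, {"dx": 0.014, "dy": 0.141, "dz": -0.024, "wx": 0, "wy": 0, "wz": 0, "gripper": -1}, {"dx": 0.014, "dy": 0.141, "dz": -0.024, "wx": 0, "wy": 0, "wz": 0, "gripper": -1}, {"dx": 0.014, "dy": 0.141, "dz": -0.024, "wx": 0, "wy": 0, "wz": 0, "gripper": -1}, {"dx": 0.014, "dy": 0.141, "dz": -0.024, "wx": 0, "wy": 0, "wz": 0, "gripper": -1}, {"dx": 0.014, "dy": 0.141, "dz": -0.024, "wx": 0, "wy": 0, "wz": 0, "gripper": -1}]'

```text
clock: 5.05
position: [495.7, -254.2, 230.6]
ee_rot: [0.701, -0.096, -0.7, -0.096]
contact_force: [0.6, 0.5, 0.3]
gripper_width: 85.4
```

```bash
cat > look.py <<'E'
import sys
from h import *
n=sys.argv[1];where()
c=cam("wrist");cv2.imwrite(f"pics/{n}.png",c[0][:,:,::-1]);np.savez(f"{n}.npz",img=c[0],K=c[1],E=c[2])
for q in sys.argv[2:]:print(q,[(round(r["conf"],2),r["extent"]) for r in models.cut_out("wrist",q)])
E
python3 look.py w4 valve_key key_stand
```

```text
t 5.05 TCP [ 495.7 -254.2  230.6] yaw_y -105.63 xdown [ 2.2e-03 -7.0e-04 -1.0e+00] q [-0.183  0.269 -0.164  0.    -1.135  1.481] F [0.6 0.5 0.3] w 85.4
valve_key [(0.9, [133.6, 170.2, 171.7, 208.9]), (0.87, [226.0, 135.0, 277.1, 192.5]), (0.76, [155.5, 232.3, 186.0, 261.1])]
key_stand [(0.92, [213.9, 124.7, 285.9, 192.0])]
```

View pics/w4.png

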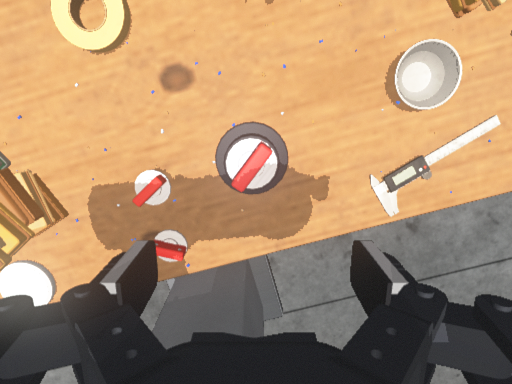

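The key is in its stand at (252,166), bar running from (237,186) to (266,147); the look-alikes are at (151,188) and (170,247).

```bash
cat > key.py <<'E'
import sys
from h import *
z=np.load(sys.argv[1]+".npz");img,K,E=z["img"],z["K"],z["E"];u0,v0,r=map(int,sys.argv[2:5])
im=img.astype(int);yy,xx=np.mgrid[:384,:512]
m=(im[...,0]>im[...,1]+70)&(im[...,0]>im[...,2]+70)&(abs(im[...,1]-im[...,2])<35)&(np.hypot(xx-u0,yy-v0)<r)
n,l,st,ce=cv2.connectedComponentsWithStats(m.astype(np.uint8));k=1+np.argmax(st[1:,4]);m=l==k
v,u=np.nonzero(m);rc=cv2.minAreaRect(np.c_[u,v].astype(np.float32));print("rect",rc,"cen",u.mean(),v.mean())
b=cv2.boxPoints(rc);w=np.array([atz(K,E,p,65)[:2] for p in b]);print(w.round(1))
e1,e2=w[1]-w[0],w[2]-w[1];L=e1 if np.hypot(*e1)>np.hypot(*e2) else e2
print("sizes",np.hypot(*e1),np.hypot(*e2),"bar dir",np.degrees(np.arctan2(L[1],L[0]))%180,"centre@65",w.mean(0))
cv2.imwrite(f"pics/{sys.argv[1]}_k.png",cv2.resize(img[max(0,v0-r):v0+r,u0-r:u0+r],None,fx=600//(2*r),fy=600//(2*r),interpolation=0)[:,:,::-1])
E
python3 key.py w4 252 166 40
```

```text
rect ((251.10000610351562, 167.20001220703125), (15.600000381469727, 53.0), 36.869895935058594) cen 251.22277227722773 166.9839108910891
[[ 493.4 -227.4]
 [ 524.8 -268.4]
 [ 513.  -277.6]
 [ 480.9 -236.6]]
sizes 51.66673051221859 14.911812386905499 bar dir 127.4540677016523 centre@65 [ 503.04573678 -252.49665948]
```

View pics/w4_k.png

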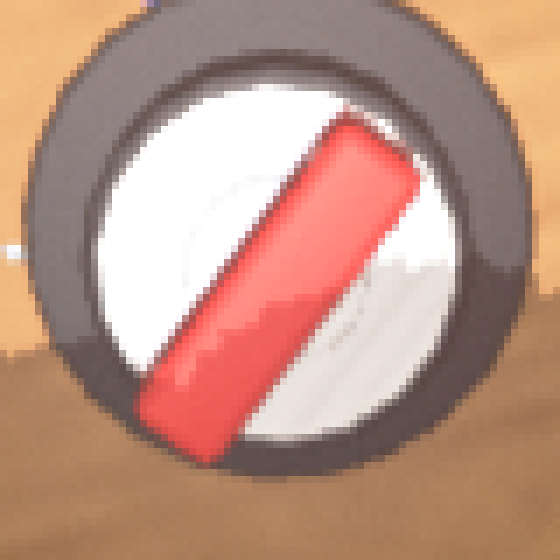

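Rectangle is 51.7 x 14.9 mm at z=65, matching 52 x 15, so the height holds. Centre (503,-252.5), bar at 127.5°. Align and lower to z 130 for a closer second look.

```bash
python3 - <<'E'
from h import *
plan((503,-252.5,130),-142.5)
E
```

```text
plan (503, -252.5, 130) -142.5 d [ 0.1004 -0.0041 -0.0064] w [ 3.682e+01 -1.200e-01  3.000e-02]
```

Request:
arm_command --rows '[{"dx": 0.02, "dy": -0.004, "dz": -0.006, "wx": 7.4, "wy": -0.1, "wz": 0, "gripper": -1}, {"dx": 0.04, "dy": -0.004, "dz": -0.006, "wx": 14.8, "wy": -0.1, "wz": 0, "gripper": -1}, {"dx": 0.06, "dy": -0.004, "dz": -0.006, "wx": 22.2, "wy": -0.1, "wz": 0, "gripper": -1}, {"dx": 0.08, "dy": -0.004, "dz": -0.006, "wx": 29.6, "wy": -0.1, "wz": 0, "gripper": -1}, {"dx": 0.1, "dy": -0.004, "dz": -0.006, "wx": 36.8, "wy": -0.1, "wz": 0, "gripper": -1}, {"dx": 0.1, "dy": -0.004, "dz": -0.006, "wx": 36.8, "wy": -0.1, "wz": 0, "gripper": -1}, {"dx": 0.1, "dy": -0.004, "dz": -0.006, "wx": 36.8, "wy": -0.1, "wz": 0, "gripper": -1}, {"dx": 0.1, "dy": -0.004, "dz": -0.006, "wx": 36.8, "wy": -0.1, "wz": 0, "gripper": -1}]'

```text
clock: 6.0
position: [503.6, -252.7, 131.8]
ee_rot: [0.636, -0.312, -0.634, -0.312]
contact_force: [0.5, -0.8, 0.0]
gripper_width: 85.3
```

```bash
python3 look.py w5 valve_key
```

```text
t 6.0 TCP [ 503.6 -252.7  131.8] yaw_y -142.34 xdown [ 3.e-03 -5.e-04 -1.e+00] q [-0.177  0.372 -0.285  0.    -0.911  0.835] F [ 0.5 -0.8  0. ] w 85.3
valve_key [(0.81, [218.2, 311.8, 259.0, 337.3]), (0.74, [219.6, 157.6, 291.3, 238.3]), (0.55, [153.9, 262.8, 199.8, 325.5])]
```

View pics/w5.png

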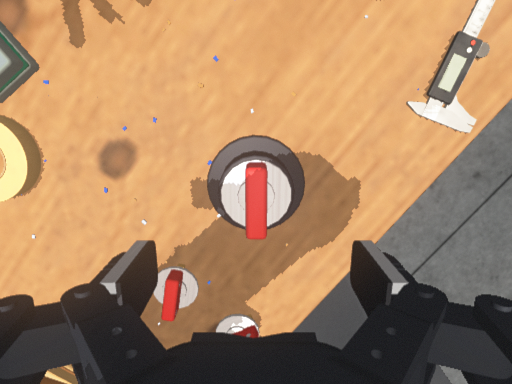

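```bash
python3 key.py w5 256 200 50; python3 - <<'E'
from h import *
K=None
a=np.load("w4.npz");b=np.load("w5.npz")
print(tri((a["K"],a["E"],(251.2,167.1)),(b["K"],b["E"],(256.3,202))))
for z in (60,):
  print(atz(a["K"],a["E"],(251.2,167.1),z))
E
```

```text
rect ((256.0, 201.0), (76.0, 20.0), 90.0) cen 255.96965865992414 201.19785082174462
[[ 524.9 -271.4]
 [ 514.5 -279.4]
 [ 481.4 -237.2]
 [ 492.4 -228.6]]
sizes 13.1176847980255 53.70427568727489 bar dir 128.14735783453628 centre@65 [ 503.32106625 -254.15274086]
(array([ 501.84838706, -252.48729935,   56.92692935]), [np.float64(0.12430887829795019), np.float64(0.12430887829797278)])
[ 502.52095799 -252.66032787   60.        ]
```

View pics/w5_k.png

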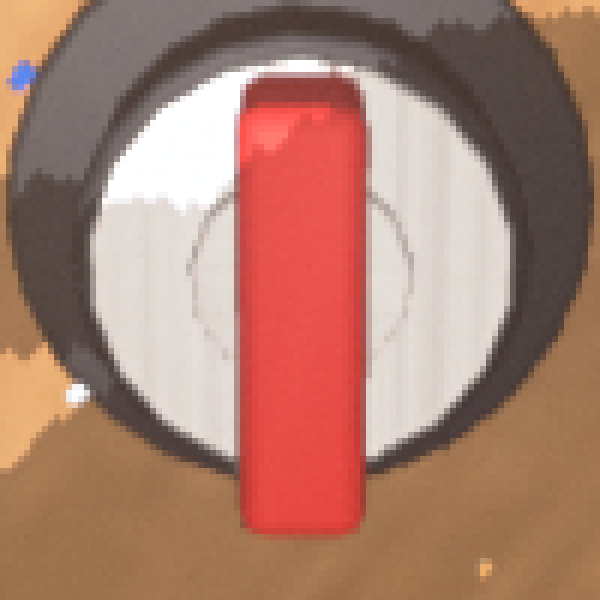

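```bash
python3 - <<'E'
from h import *
b=np.load("w5.npz");a=np.load("w4.npz");K,E=b["K"],b["E"];g=lambda u,v:(206+u/6-.4,150+v/6-.4)
for z in(57,61,65):
    q=[atz(K,E,g(*p),z)[:2] for p in((303,104),(303,533),(239,318),(367,318))]
    print(z,np.hypot(*(q[0]-q[1])),np.hypot(*(q[2]-q[3])),(q[0]+q[1])/2,np.degrees(np.arctan2(*(q[0]-q[1])[::-1])))
print(tri((K,E,g(303,318)),(a["K"],a["E"],(251.1,167.1))))
P=[np.array([502.8+26*s*np.cos(np.radians(127.7)),-253+26*s*np.sin(np.radians(127.7)),65]) for s in(-1,1)]
print([proj(K,E,p) for p in P])
plan((502.6,-253,44),-142.3)
E
```

```text
57 52.59818196318754 15.007517915510926 [ 501.05971569 -251.40210336] -52.306606297911785
61 51.630767657395616 14.731491501973409 [ 501.8285014  -252.36496082] -52.30660629791187
65 50.66335335160373 14.455465088435863 [ 502.5972871  -253.32781827] -52.306606297911834
(array([ 502.13882786, -252.51033827,   58.86374691]), [np.float64(0.20403219190792046), np.float64(0.20403219190786015)])
[array([255.54667176, 166.13528241]), array([255.58818642, 239.50125965])]
plan (502.6, -253, 44) -142.3 d [0.0877 0.001  0.0004] w [-0.1  -0.12  0.12]
```

Centre agrees at about (502.5,-253), top 59–65 mm by triangulation against the text's 65. A TCP at 43 is safe either way. Descend.

Request:
arm_command --rows '[{"dx": 0.015, "dy": 0.001, "dz": 0, "wx": -0.1, "wy": -0.1, "wz": 0.1, "gripper": -1}, {"dx": 0.03, "dy": 0.001, "dz": 0, "wx": -0.1, "wy": -0.1, "wz": 0.1, "gripper": -1}, {"dx": 0.045, "dy": 0.001, "dz": 0, "wx": -0.1, "wy": -0.1, "wz": 0.1, "gripper": -1}, {"dx": 0.06, "dy": 0.001, "dz": 0, "wx": -0.1, "wy": -0.1, "wz": 0.1, "gripper": -1}, {"dx": 0.072, "dy": 0.001, "dz": 0, "wx": -0.1, "wy": -0.1, "wz": 0.1, "gripper": -1}, {"dx": 0.08, "dy": 0.001, "dz": 0, "wx": -0.1, "wy": -0.1, "wz": 0.1, "gripper": -1}, {"dx": 0.085, "dy": 0.001, "dz": 0, "wx": -0.1, "wy": -0.1, "wz": 0.1, "gripper": -1}, {"dx": 0.088, "dy": 0.001, "dz": 0, "wx": -0.1, "wy": -0.1, "wz": 0.1, "gripper": -1}]'

```text
clock: 6.9
position: [503.1, -253.3, 43.7]
ee_rot: [0.635, -0.311, -0.634, -0.312]
contact_force: [-0.9, -0.2, -0.6]
gripper_width: 85.3
```

```bash
python3 look.py w6
```

```text
t 6.9 TCP [ 503.1 -253.3   43.7] yaw_y -142.29 xdown [ 8.e-04 -2.e-04 -1.e+00] q [-0.179  0.486 -0.371  0.    -0.713  0.837] F [-0.9 -0.2 -0.6] w 85.3
```

View pics/w6.png

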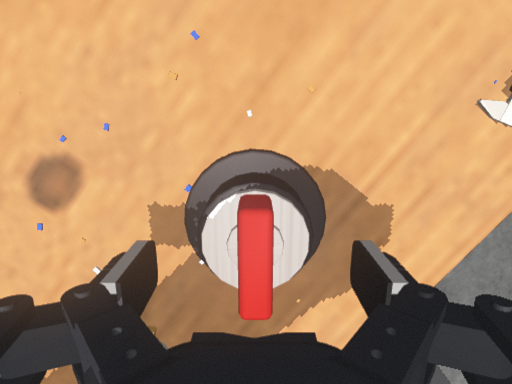

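The bar at (256,265) lies between the open fingers. Close.

Request:
arm_command --rows '[{"dx": 0, "dy": 0, "dz": 0, "wx": 0, "wy": 0, "wz": 0, "gripper": 1}, {"dx": 0, "dy": 0, "dz": 0, "wx": 0, "wy": 0, "wz": 0, "gripper": 1}, {"dx": 0, "dy": 0, "dz": 0, "wx": 0, "wy": 0, "wz": 0, "gripper": 1}, {"dx": 0, "dy": 0, "dz": 0, "wx": 0, "wy": 0, "wz": 0, "gripper": 1}, {"dx": 0, "dy": 0, "dz": 0, "wx": 0, "wy": 0, "wz": 0, "gripper": 1}, {"dx": 0, "dy": 0, "dz": 0, "wx": 0, "wy": 0, "wz": 0, "gripper": 1}, {"dx": 0, "dy": 0, "dz": 0, "wx": 0, "wy": 0, "wz": 0, "gripper": 1}, {"dx": 0, "dy": 0, "dz": 0, "wx": 0, "wy": 0, "wz": 0, "gripper": 1}]'

```text
clock: 7.75
position: [503.2, -253.3, 43.8]
ee_rot: [0.635, -0.311, -0.634, -0.312]
contact_force: [-1.0, 1.0, 3.5]
gripper_width: 14.0
```

```bash
python3 look.py w7
```

```text
t 7.75 TCP [ 503.2 -253.3   43.8] yaw_y -142.28 xdown [ 1.1e-03 -3.0e-04 -1.0e+00] q [-0.179  0.485 -0.371  0.    -0.713  0.837] F [-1.   1.   3.5] w 14.0
```

View pics/w7.png

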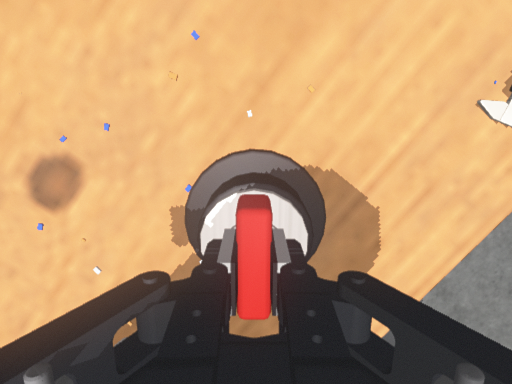

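Gripped, opening 14 mm. Lift straight up.

Request:
arm_command --rows '[{"dx": -0.01, "dy": 0, "dz": 0, "wx": 0, "wy": 0, "wz": 0, "gripper": 1}, {"dx": -0.03, "dy": 0, "dz": 0, "wx": 0, "wy": 0, "wz": 0, "gripper": 1}, {"dx": -0.055, "dy": 0, "dz": 0, "wx": 0, "wy": 0, "wz": 0, "gripper": 1}, {"dx": -0.09, "dy": 0, "dz": 0, "wx": 0, "wy": 0, "wz": 0, "gripper": 1}, {"dx": -0.13, "dy": 0, "dz": 0, "wx": 0, "wy": 0, "wz": 0, "gripper": 1}, {"dx": -0.17, "dy": 0, "dz": 0, "wx": 0, "wy": 0, "wz": 0, "gripper": 1}, {"dx": -0.2, "dy": 0, "dz": 0, "wx": 0, "wy": 0, "wz": 0, "gripper": 1}, {"dx": -0.21, "dy": 0, "dz": 0, "wx": 0, "wy": 0, "wz": 0, "gripper": 1}]'

```text
clock: 8.6
position: [504.0, -253.7, 257.7]
ee_rot: [0.637, -0.311, -0.632, -0.312]
contact_force: [-0.8, -0.4, -1.5]
gripper_width: 13.7
```

```bash
python3 look.py w8; python3 - <<'E'
from h import *
plan((550,298,250),-62.7)
a=get_image("side");cv2.imwrite("pics/s8.png",a["img"][:,:,::-1])
E
```

```text
t 8.6 TCP [ 504.  -253.7  257.7] yaw_y -142.27 xdown [ 0.0074 -0.002  -1.    ] q [-1.790e-01  2.600e-01 -1.070e-01  1.000e-03 -1.196e+00  8.370e-01] F [-0.8 -0.4 -1.5] w 13.7
plan (550, 298, 250) -62.7 d [ 0.0065 -0.3739  0.4081] w [-7.957e+01 -4.300e-01 -1.000e-02]
```

View pics/w8.png

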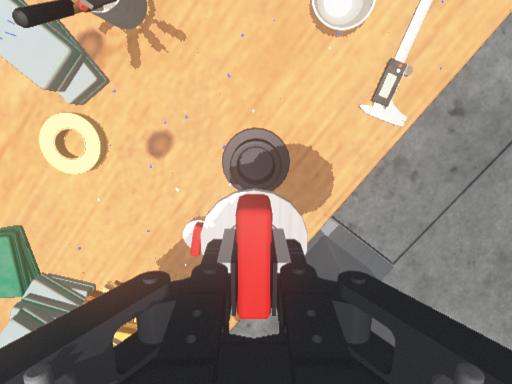

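View pics/s8.png

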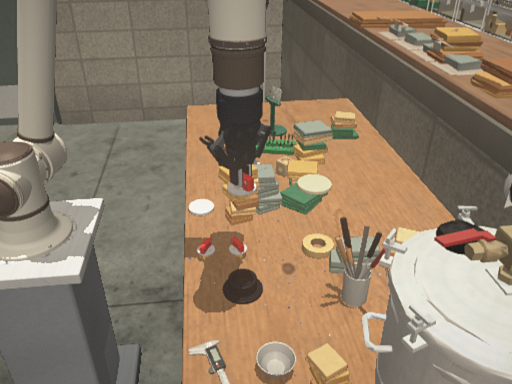

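Key held, stand empty at (255,160). Carry across at z≈257.

Request:
arm_command --rows '[{"dx": 0, "dy": -0.02, "dz": 0.022, "wx": -6, "wy": 0, "wz": 0, "gripper": 1}, {"dx": 0, "dy": -0.05, "dz": 0.055, "wx": -12, "wy": 0, "wz": 0, "gripper": 1}, {"dx": 0, "dy": -0.08, "dz": 0.087, "wx": -18, "wy": 0, "wz": 0, "gripper": 1}, {"dx": 0, "dy": -0.11, "dz": 0.12, "wx": -24, "wy": 0, "wz": 0, "gripper": 1}, {"dx": 0, "dy": -0.14, "dz": 0.153, "wx": -30, "wy": 0, "wz": 0, "gripper": 1}, {"dx": 0, "dy": -0.17, "dz": 0.186, "wx": -36, "wy": 0, "wz": 0, "gripper": 1}, {"dx": 0, "dy": -0.2, "dz": 0.218, "wx": -42, "wy": 0, "wz": 0, "gripper": 1}, {"dx": 0, "dy": -0.23, "dz": 0.251, "wx": -48, "wy": 0, "wz": 0, "gripper": 1}]'

```text
clock: 9.5
position: [530.0, 87.5, 251.7]
ee_rot: [-0.706, 0.026, 0.707, 0.024]
contact_force: [0.6, -0.3, -1.7]
gripper_width: 13.9
```

```bash
python3 - <<'E'
from h import *
where();plan((550,298,220),-62.7)
E
```

```text
t 9.5 TCP [530.   87.5 251.7] yaw_y -94.07 xdown [-0.002  -0.0017 -1.    ] q [ 4.660e-01  2.220e-01 -1.730e-01  1.000e-03 -1.178e+00  1.033e+00] F [ 0.6 -0.3 -1.7] w 13.9
plan (550, 298, 220) -62.7 d [ 0.0313 -0.2114 -0.0051] w [-31.37   0.13  -0.08]
```

Request:
arm_command --rows '[{"dx": 0.002, "dy": -0.035, "dz": -0.001, "wx": -5.2, "wy": 0, "wz": 0, "gripper": 1}, {"dx": 0.006, "dy": -0.075, "dz": -0.002, "wx": -10.4, "wy": 0, "wz": 0, "gripper": 1}, {"dx": 0.012, "dy": -0.115, "dz": -0.003, "wx": -15.6, "wy": 0, "wz": 0, "gripper": 1}, {"dx": 0.018, "dy": -0.155, "dz": -0.004, "wx": -20.8, "wy": 0, "wz": 0, "gripper": 1}, {"dx": 0.025, "dy": -0.19, "dz": -0.005, "wx": -26, "wy": 0, "wz": 0, "gripper": 1}, {"dx": 0.031, "dy": -0.211, "dz": -0.005, "wx": -31.4, "wy": 0.1, "wz": 0, "gripper": 1}, {"dx": 0.031, "dy": -0.211, "dz": -0.005, "wx": -31.4, "wy": 0.1, "wz": 0, "gripper": 1}, {"dx": 0.031, "dy": -0.211, "dz": -0.005, "wx": -31.4, "wy": 0.1, "wz": 0, "gripper": 1}]'

```text
clock: 10.3
position: [548.7, 297.1, 217.3]
ee_rot: [-0.685, -0.166, 0.689, -0.168]
contact_force: [-0.7, 0.4, -1.5]
gripper_width: 13.9
```

```bash
python3 look.py w9; python3 - <<'E'
from h import *
plan((550.3,298,155),-62.7)
E
```

```text
t 10.3 TCP [548.7 297.1 217.3] yaw_y -62.69 xdown [-0.0049 -0.0049 -1.    ] q [ 0.755  0.396 -0.011  0.    -1.171  1.292] F [-0.7  0.4 -1.5] w 13.9
plan (550.3, 298, 155) -62.7 d [ 0.0634 -0.0008 -0.002 ] w [-0.03  0.28 -0.11]
```

View pics/w9.png

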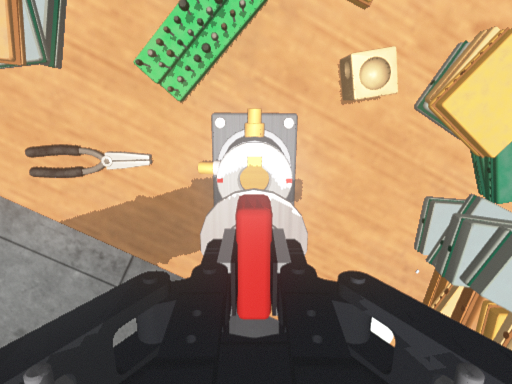

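Slots line up with the bar (image-vertical), the red marks at (219,180) and (289,180) straddle it. Measure valve and key in this same camera.

```bash
python3 - <<'E'
from h import *
z=np.load("w9.npz");img,K,E=z["img"],z["K"],z["E"]
cv2.imwrite("pics/w9c.png",cv2.resize(img[130:330,180:330],None,fx=3,fy=3,interpolation=0)[:,:,::-1])
cv2.imwrite("pics/w9d.png",cv2.resize(img[130:210,205:305],None,fx=7,fy=7,interpolation=0)[:,:,::-1])
E
```

```text
(no output)
```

View pics/w9c.png

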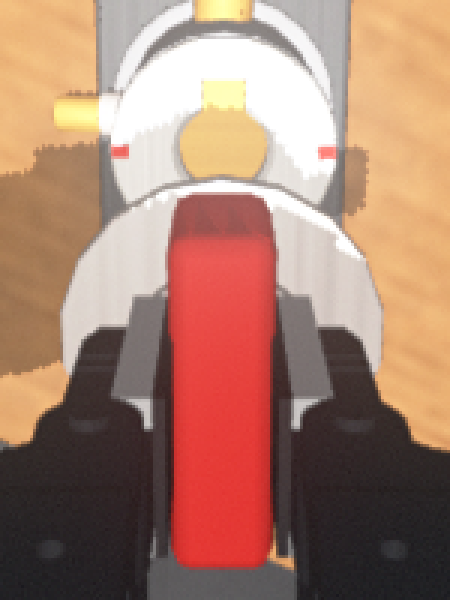

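View pics/w9d.png

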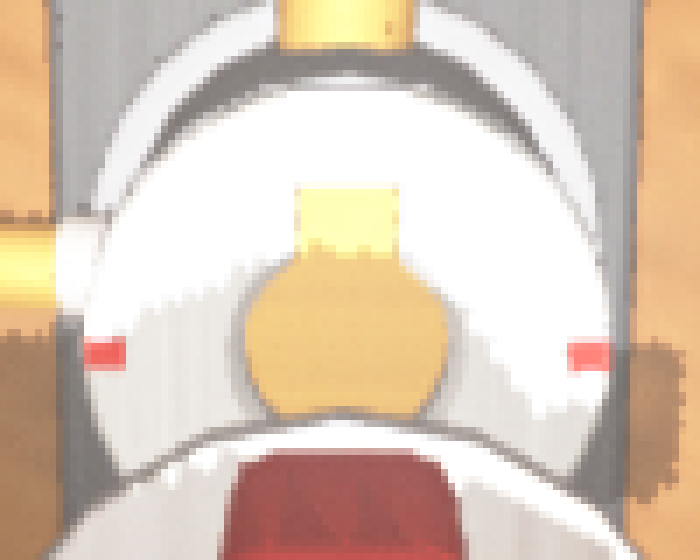

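```bash
cat > rel.py <<'E'
from h import *
z=np.load("w9.npz");K,E=z["K"],z["E"]
d=get_image("wrist");T=np.array(d["T_tool_cam"])
q=lambda u,v,s,x0,y0:(x0+(u+.5)/s-.5,y0+(v+.5)/s-.5)
m=[atz(K,E,q(u,356,7,205,130),85) for u in(105,588)]
print("valve",(m[0]+m[1])/2,"markdir",np.degrees(np.arctan2(*(m[1]-m[0])[:2][::-1])),np.linalg.norm(m[0]-m[1]))
def tool(uv,tx):
    dd=T[:3,:3]@np.linalg.inv(K)@[*uv,1];o=T[:3,3];return o+dd*(tx-o[0])/dd[0]
for tx in(-21.3,-18):
    pts=[tool(q(*p,3,180,130),tx) for p in((222.5,238),(222.5,567),(172,402),(274,402))]
    print(tx,"bar centre tool",((pts[0]+pts[1])/2).round(2),"L",np.linalg.norm(pts[0]-pts[1]).round(1),"W",np.linalg.norm(pts[2]-pts[3]).round(1),((pts[2]+pts[3])/2).round(2))
for tx in (5,8): # flange far edge / sides
    pts=[tool(q(*p,3,180,130),tx) for p in((222.5,180),(62,330),(383,330))];print("flange",tx,[p.round(1) for p in pts])
E
python3 rel.py
```

```text
valve [549.46221377 298.00745173  85.        ] markdir -62.79918001083207 60.24660472156356
-21.3 bar centre tool [-21.3   -1.06  -1.03] L 50.1 W 14.1 [-21.3   -0.98  -2.32]
-18 bar centre tool [-18.    -1.06   0.73] L 51.5 W 14.4 [-18.    -0.98  -0.59]
flange 5 [array([  5. ,  -1. , -27.1]), array([  5. , -27.4,  -1.6]), array([ 5. , 25.3, -1.6])]
flange 8 [array([  8. ,  -1. , -26.3]), array([  8. , -27.9,  -0.3]), array([ 8. , 25.9, -0.2])]
```

The jaws centre the key at tool y=0 but the camera shows -1.0 mm, so correct the valve by the same bias. Both view sets then give (549.9, 297.0). Foot is about 31 mm below the TCP, so it meets the collar top at TCP z≈116.

```bash
python3 - <<'E'
from h import *
where();plan((549.9,297.0,124),-62.8)
E
```

```text
t 10.4 TCP [549.4 296.5 219.2] yaw_y -62.75 xdown [-0.0023 -0.003  -1.    ] q [ 7.540e-01  3.930e-01 -1.000e-02  1.000e-03 -1.171e+00  1.292e+00] F [ 0.  -0.2 -2.1] w 13.7
plan (549.9, 297.0, 124) -62.8 d [ 0.0952 -0.0004 -0.001 ] w [ 0.05  0.19 -0.09]
```

Request:
arm_command --rows '[{"dx": 0.02, "dy": 0, "dz": -0.001, "wx": 0, "wy": 0.2, "wz": -0.1, "gripper": 1}, {"dx": 0.04, "dy": 0, "dz": -0.001, "wx": 0, "wy": 0.2, "wz": -0.1, "gripper": 1}, {"dx": 0.06, "dy": 0, "dz": -0.001, "wx": 0, "wy": 0.2, "wz": -0.1, "gripper": 1}, {"dx": 0.075, "dy": 0, "dz": -0.001, "wx": 0, "wy": 0.2, "wz": -0.1, "gripper": 1}, {"dx": 0.085, "dy": 0, "dz": -0.001, "wx": 0, "wy": 0.2, "wz": -0.1, "gripper": 1}, {"dx": 0.092, "dy": 0, "dz": -0.001, "wx": 0, "wy": 0.2, "wz": -0.1, "gripper": 1}, {"dx": 0.095, "dy": 0, "dz": -0.001, "wx": 0, "wy": 0.2, "wz": -0.1, "gripper": 1}, {"dx": 0.095, "dy": 0, "dz": -0.001, "wx": 0, "wy": 0.2, "wz": -0.1, "gripper": 1}]'

```text
clock: 11.2
position: [550.3, 296.5, 124.3]
ee_rot: [0.687, 0.167, -0.687, 0.166]
contact_force: [-0.5, 0.3, -0.6]
gripper_width: 13.5
```

```bash
python3 look.py w10; python3 - <<'E'
from h import *
plan((549.9,297.0,108),-62.8)
c=cam("scene");i=c[0];cv2.imwrite("pics/s10.png",cv2.resize(i[170:290,90:230],None,fx=5,fy=5)[:,:,::-1])
E
```

```text
t 11.2 TCP [550.3 296.5 124.3] yaw_y -62.77 xdown [ 3.e-04  3.e-04 -1.e+00] q [ 0.753  0.474 -0.134 -0.    -0.962  1.293] F [-0.5  0.3 -0.6] w 13.5
plan (549.9, 297.0, 108) -62.8 d [ 0.0168 -0.0005  0.0004] w [ 0.04 -0.07  0.01]
```

View pics/w10.png

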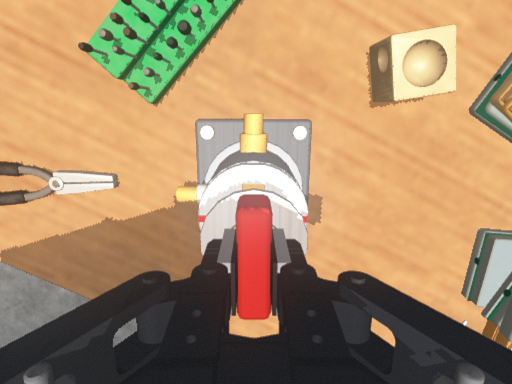

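View pics/s10.png

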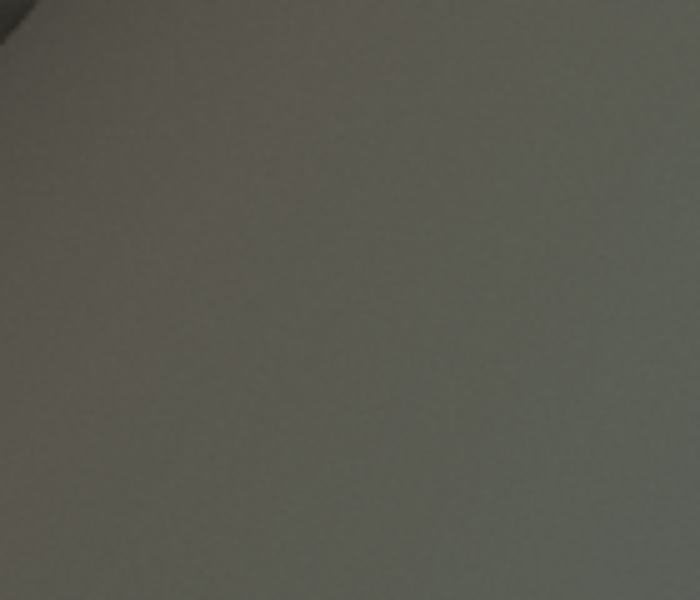

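The red marks at (201,218) and (305,218) are centred on the bar (254); the scene camera is blocked by the arm. Insert.

Request:
arm_command --rows '[{"dx": 0.001, "dy": -0.0005, "dz": 0.0004, "wx": 0, "wy": 0, "wz": 0, "gripper": 1}, {"dx": 0.003, "dy": -0.0005, "dz": 0.0004, "wx": 0, "wy": 0, "wz": 0, "gripper": 1}, {"dx": 0.006, "dy": -0.0005, "dz": 0.0004, "wx": 0, "wy": 0, "wz": 0, "gripper": 1}, {"dx": 0.009, "dy": -0.0005, "dz": 0.0004, "wx": 0, "wy": 0, "wz": 0, "gripper": 1}, {"dx": 0.012, "dy": -0.0005, "dz": 0.0004, "wx": 0, "wy": 0, "wz": 0, "gripper": 1}, {"dx": 0.015, "dy": -0.0005, "dz": 0.0004, "wx": 0, "wy": 0, "wz": 0, "gripper": 1}, {"dx": 0.017, "dy": -0.0005, "dz": 0.0004, "wx": 0, "wy": 0, "wz": 0, "gripper": 1}, {"dx": 0.017, "dy": -0.0005, "dz": 0.0004, "wx": 0, "wy": 0, "wz": 0, "gripper": 1}]'

```text
clock: 12.1
position: [549.8, 297.0, 107.4]
ee_rot: [0.687, 0.167, -0.687, 0.166]
contact_force: [-0.1, 0.6, -0.7]
gripper_width: 13.2
```

```bash
python3 look.py w11; python3 - <<'E'
from h import *
plan((549.9,297.0,98),-62.8)
c=cam("side");i=c[0];cv2.imwrite("pics/s11.png",cv2.resize(i[90:210,180:300],None,fx=5,fy=5)[:,:,::-1])
E
```

```text
t 12.1 TCP [549.8 297.  107.4] yaw_y -62.75 xdown [ 5.e-04  4.e-04 -1.e+00] q [ 0.754  0.492 -0.153  0.    -0.926  1.292] F [-0.1  0.6 -0.7] w 13.2
plan (549.9, 297.0, 98) -62.8 d [0.0098 0.0001 0.0001] w [ 0.05 -0.07  0.01]
```

View pics/w11.png

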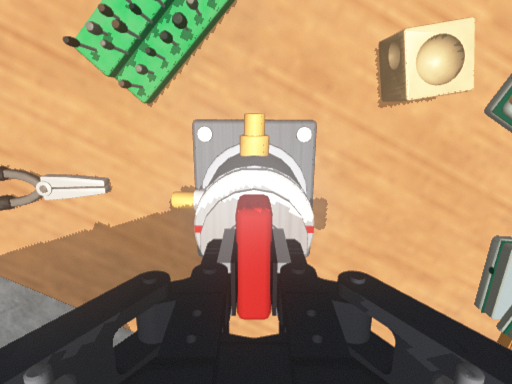

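View pics/s11.png

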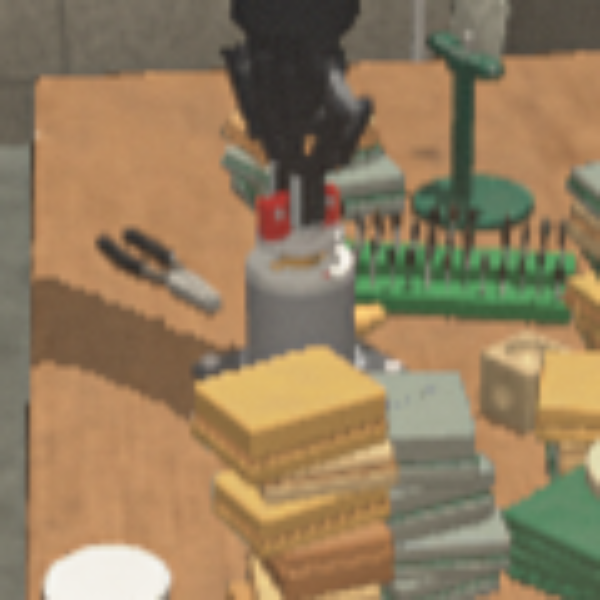

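No contact yet, the spigot is in the bore, and the side view shows the flange just above the collar. Push down, watching the force.

Request:
arm_command --rows '[{"dx": 0.002, "dy": 0, "dz": 0, "wx": 0, "wy": 0, "wz": 0, "gripper": 1}, {"dx": 0.004, "dy": 0, "dz": 0, "wx": 0, "wy": 0, "wz": 0, "gripper": 1}, {"dx": 0.006, "dy": 0, "dz": 0, "wx": 0, "wy": 0, "wz": 0, "gripper": 1}, {"dx": 0.008, "dy": 0, "dz": 0, "wx": 0, "wy": 0, "wz": 0, "gripper": 1}, {"dx": 0.0095, "dy": 0, "dz": 0, "wx": 0, "wy": 0, "wz": 0, "gripper": 1}, {"dx": 0.011, "dy": 0, "dz": 0, "wx": 0, "wy": 0, "wz": 0, "gripper": 1}, {"dx": 0.011, "dy": 0, "dz": 0, "wx": 0, "wy": 0, "wz": 0, "gripper": 1}, {"dx": 0.011, "dy": 0, "dz": 0, "wx": 0, "wy": 0, "wz": 0, "gripper": 1}]'

```text
clock: 13.0
position: [550.1, 297.2, 97.8]
ee_rot: [0.688, 0.167, -0.686, 0.166]
contact_force: [-3.6, -1.3, 5.3]
gripper_width: 13.6
```

```bash
python3 look.py w12; python3 - <<'E'
from h import *
plan((549.9,297.0,94),-62.8)
c=cam("side");i=c[0];cv2.imwrite("pics/s12.png",cv2.resize(i[110:170,210:270],None,fx=8,fy=8,interpolation=2)[:,:,::-1])
E
```

```text
t 13.0 TCP [550.1 297.2  97.8] yaw_y -62.73 xdown [ 0.0019  0.0011 -1.    ] q [ 7.540e-01  5.020e-01 -1.630e-01  1.000e-03 -9.040e-01  1.292e+00] F [-3.6 -1.3  5.3] w 13.6
plan (549.9, 297.0, 94) -62.8 d [0.0038 0.0001 0.0003] w [ 0.07 -0.13  0.01]
```

View pics/s12.png

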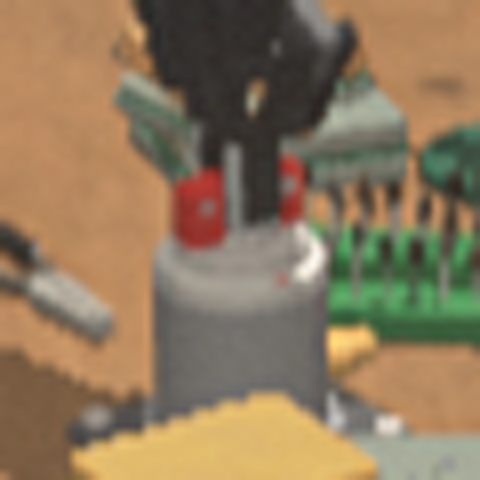

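Spring felt (Fz about 7 N net), with slight side force toward -x. Push on with 0.5 mm relief.

Request:
arm_command --rows '[{"dx": 0.002, "dy": -0.0002, "dz": 0.0006, "wx": 0, "wy": -0.1, "wz": 0, "gripper": 1}, {"dx": 0.004, "dy": -0.0002, "dz": 0.0006, "wx": 0, "wy": -0.1, "wz": 0, "gripper": 1}, {"dx": 0.005, "dy": -0.0002, "dz": 0.0006, "wx": 0, "wy": -0.1, "wz": 0, "gripper": 1}, {"dx": 0.006, "dy": -0.0002, "dz": 0.0006, "wx": 0, "wy": -0.1, "wz": 0, "gripper": 1}, {"dx": 0.007, "dy": -0.0002, "dz": 0.0006, "wx": 0, "wy": -0.1, "wz": 0, "gripper": 1}, {"dx": 0.008, "dy": -0.0002, "dz": 0.0006, "wx": 0, "wy": -0.1, "wz": 0, "gripper": 1}, {"dx": 0.008, "dy": -0.0002, "dz": 0.0006, "wx": 0, "wy": -0.1, "wz": 0, "gripper": 1}, {"dx": 0.008, "dy": -0.0002, "dz": 0.0006, "wx": 0, "wy": -0.1, "wz": 0, "gripper": 1}]'

```text
clock: 13.9
position: [550.2, 297.3, 94.8]
ee_rot: [0.688, 0.167, -0.686, 0.167]
contact_force: [-8.2, -2.8, 21.0]
gripper_width: 13.9
```

```bash
python3 look.py w13; python3 - <<'E'
from h import *
c=cam("side");i=c[0];cv2.imwrite("pics/s13.png",cv2.resize(i[110:170,210:270],None,fx=8,fy=8,interpolation=2)[:,:,::-1])
E
```

```text
t 13.9 TCP [550.2 297.3  94.8] yaw_y -62.64 xdown [ 3.4e-03  8.0e-04 -1.0e+00] q [ 0.755  0.505 -0.167  0.002 -0.895  1.292] F [-8.2 -2.8 21. ] w 13.9
```

View pics/s13.png

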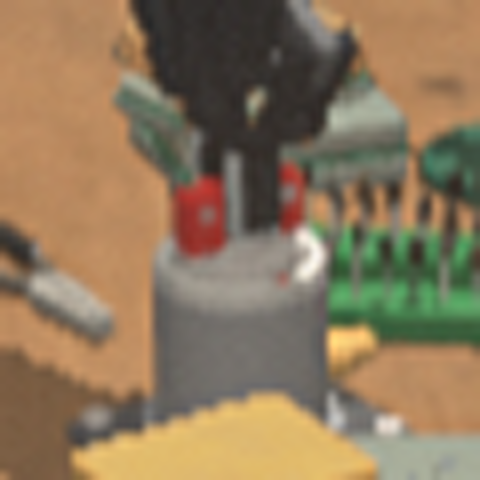

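View pics/w13.png

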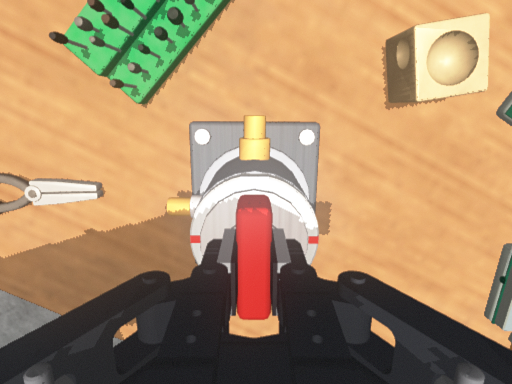

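Fz is 21 N with the flange on the collar (TCP 94.8, predicted ~95). Still straight. Now twist clockwise (+wx), keeping the push.

Request:
arm_command --rows '[{"dx": 0.005, "dy": -0.0002, "dz": 0.0006, "wx": 5, "wy": 0, "wz": 0, "gripper": 1}, {"dx": 0.005, "dy": -0.0002, "dz": 0.0006, "wx": 11, "wy": 0, "wz": 0, "gripper": 1}, {"dx": 0.005, "dy": -0.0002, "dz": 0.0006, "wx": 17, "wy": 0, "wz": 0, "gripper": 1}, {"dx": 0.005, "dy": -0.0002, "dz": 0.0006, "wx": 23, "wy": 0, "wz": 0, "gripper": 1}, {"dx": 0.005, "dy": -0.0002, "dz": 0.0006, "wx": 29, "wy": 0, "wz": 0, "gripper": 1}, {"dx": 0.005, "dy": -0.0002, "dz": 0.0006, "wx": 35, "wy": 0, "wz": 0, "gripper": 1}, {"dx": 0.005, "dy": -0.0002, "dz": 0.0006, "wx": 40, "wy": 0, "wz": 0, "gripper": 1}, {"dx": 0.005, "dy": -0.0002, "dz": 0.0006, "wx": 40, "wy": 0, "wz": 0, "gripper": 1}]'

```text
clock: 14.8
position: [551.7, 297.1, 94.8]
ee_rot: [0.706, -0.077, -0.7, -0.078]
contact_force: [-2.5, -4.6, 19.5]
gripper_width: 13.8
```

```bash
python3 look.py w14; python3 - <<'E'
from h import *
print(arm.read_state()["wrist_torque"]);plan((549.9,297,94.8),-149)
E
```

```text
t 14.8 TCP [551.7 297.1  94.8] yaw_y -102.61 xdown [ 0.0091  0.0014 -1.    ] q [ 0.754  0.505 -0.17   0.007 -0.889  0.592] F [-2.5 -4.6 19.5] w 13.8
[-1.38815289  1.1410518   0.00815459]
plan (549.9, 297, 94.8) -149 d [-0.      0.0005  0.0018] w [46.45 -0.38  0.38]
```

View pics/w14.png

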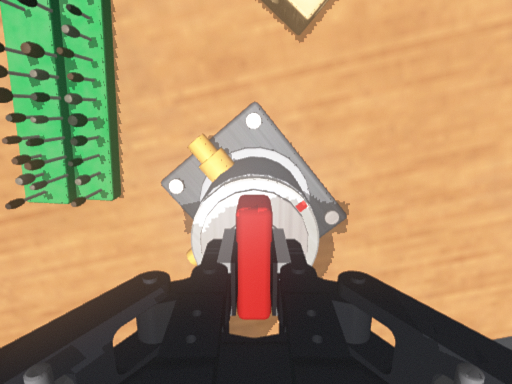

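Turned 40° with the key still seated (Fz 19.5). Continue to the stop.

Request:
arm_command --rows '[{"dx": 0.005, "dy": 0.0005, "dz": 0.0015, "wx": 6, "wy": -0.3, "wz": 0.3, "gripper": 1}, {"dx": 0.005, "dy": 0.0005, "dz": 0.0015, "wx": 12, "wy": -0.3, "wz": 0.3, "gripper": 1}, {"dx": 0.005, "dy": 0.0005, "dz": 0.0015, "wx": 18, "wy": -0.3, "wz": 0.3, "gripper": 1}, {"dx": 0.005, "dy": 0.0005, "dz": 0.0015, "wx": 24, "wy": -0.3, "wz": 0.3, "gripper": 1}, {"dx": 0.005, "dy": 0.0005, "dz": 0.0015, "wx": 30, "wy": -0.3, "wz": 0.3, "gripper": 1}, {"dx": 0.005, "dy": 0.0005, "dz": 0.0015, "wx": 36, "wy": -0.3, "wz": 0.3, "gripper": 1}, {"dx": 0.005, "dy": 0.0005, "dz": 0.0015, "wx": 42, "wy": -0.3, "wz": 0.3, "gripper": 1}, {"dx": 0.005, "dy": 0.0005, "dz": 0.0015, "wx": 47, "wy": -0.3, "wz": 0.3, "gripper": 1}]'

```text
clock: 15.65
position: [551.4, 296.0, 94.8]
ee_rot: [0.615, -0.351, -0.612, -0.352]
contact_force: [-6.9, -5.5, 21.4]
gripper_width: 13.6
```

```bash
python3 look.py w15; python3 - <<'E'
from h import *
print(arm.read_state()["wrist_torque"]);plan((549.9,297,94.8),-151)
E
```

```text
t 15.65 TCP [551.4 296.   94.8] yaw_y -149.62 xdown [ 5.3e-03 -9.0e-04 -1.0e+00] q [ 0.753  0.505 -0.168  0.006 -0.894 -0.226] F [-6.9 -5.5 21.4] w 13.6
[-1.69853834  1.9112209   0.10370153]
plan (549.9, 297, 94.8) -151 d [-0.      0.0008  0.0015] w [ 1.24 -0.19  0.24]
```

View pics/w15.png

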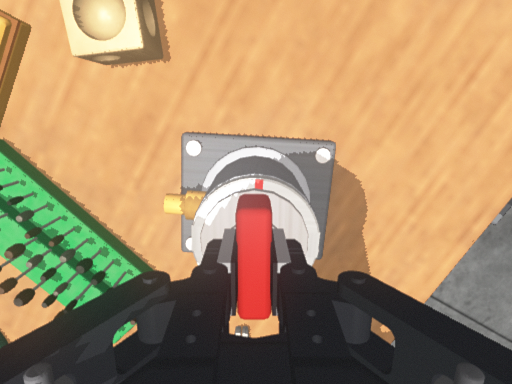

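Turned 87°, the red mark at (259,184) now almost in line with the bar. Nudge further to feel the stop.

Request:
arm_command --rows '[{"dx": 0.005, "dy": 0.0005, "dz": 0.0012, "wx": 2, "wy": -0.2, "wz": 0.2, "gripper": 1}, {"dx": 0.005, "dy": 0.0005, "dz": 0.0012, "wx": 3, "wy": -0.2, "wz": 0.2, "gripper": 1}, {"dx": 0.005, "dy": 0.0005, "dz": 0.0012, "wx": 4, "wy": -0.2, "wz": 0.2, "gripper": 1}, {"dx": 0.005, "dy": 0.0005, "dz": 0.0012, "wx": 5, "wy": -0.2, "wz": 0.2, "gripper": 1}, {"dx": 0.005, "dy": 0.0005, "dz": 0.0012, "wx": 5, "wy": -0.2, "wz": 0.2, "gripper": 1}, {"dx": 0.005, "dy": 0.0005, "dz": 0.0012, "wx": 5, "wy": -0.2, "wz": 0.2, "gripper": 1}, {"dx": 0.005, "dy": 0.0005, "dz": 0.0012, "wx": 5, "wy": -0.2, "wz": 0.2, "gripper": 1}, {"dx": 0.005, "dy": 0.0005, "dz": 0.0012, "wx": 5, "wy": -0.2, "wz": 0.2, "gripper": 1}]'

```text
clock: 16.5
position: [551.2, 296.1, 94.8]
ee_rot: [0.6, -0.377, -0.597, -0.377]
contact_force: [-6.2, -6.5, 20.7]
gripper_width: 13.9
```

```bash
python3 look.py w16; python3 - <<'E'
from h import *
print(arm.read_state()["wrist_torque"])
c=cam("side");i=c[0];a=cv2.resize(i[110:170,210:270],None,fx=6,fy=6,interpolation=2)
w=np.load("w16.npz")["img"];b=cv2.resize(w[170:330,195:315],(270,360),interpolation=2);cv2.imwrite("pics/s16.png",np.hstack([a,b])[:,:,::-1])
E
```

```text
t 16.5 TCP [551.2 296.1  94.8] yaw_y -154.43 xdown [ 0.004  -0.0011 -1.    ] q [ 0.753  0.506 -0.167  0.005 -0.896 -0.309] F [-6.2 -6.5 20.7] w 13.9
[-1.61458028  2.14710456  0.92654905]
```

View pics/s16.png

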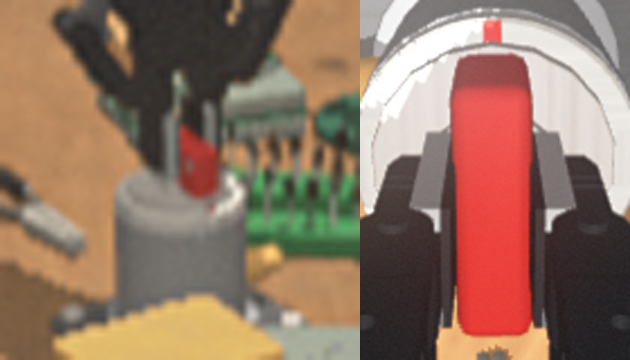

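The wrist torque about z jumped from 0.10 to 0.93 N m over the last 5°, so the stop is reached. The flange sits flush on the collar, Fz is steady at about 21 N, and the bar is straight in the pads. Hand in.

```bash
python3 - <<'E'
from h import *
where();print(np.abs(arm.read_state()["joint_vel"]).max());print(arm.job_done());where()
E
```

```text
t 16.6 TCP [551.2 296.1  94.7] yaw_y -154.43 xdown [ 0.0039 -0.0011 -1.    ] q [ 0.753  0.506 -0.167  0.005 -0.896 -0.309] F [-6.3 -5.5 20.7] w 13.6
0.00093790852216118
the job is handed in; nothing more can be done
None
the job is handed in; nothing more can be done
```

I took the red-handled key (the largest of three, in the black stand) out, carried it over the mould piles and put it into the valve's slots. I pressed it down until the flange sat on the collar, turned it about 92° clockwise to the stop, and handed the job in at 16.6 s, still gripping it. The interface gives no verdict.

**Last checks**
- **Push:** about 21 N downward, steady. The tool stopped at 94.8 mm where about 95 was predicted, and the side view shows the flange on the collar.
- **Stop:** wrist torque rose from 0.10 to 0.93 N m over the last 5°.
- **Grip:** opening about 13.6 mm, the bar straight in the pads.
- **Position:** the arm was at rest, tilt about 0.004 rad. The tool was about 1.6 mm off the measured valve axis (5 mm allowed).
- **Bystanders:** the path stayed clear of the tin, tape roll and block; I did not re-measure them at the end.

**Disagreements**
- The key's top triangulated at 57–59 mm against the text's 65 mm, although its apparent size in one view matched 65.
- The wrist camera read about 1 mm off across the jaws, and I corrected the valve position for that.
- A side force of 6–8 N remained on the key while pressed.
- The first move call was refused because some row keys were missing; nothing moved.

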